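# Break down the cross-stacked cartons into the order trays

### The job

Take the cross-stacked pile of four small cartons apart from the top down and lay each carton flat in the order tray of its own tape colour, centred in the tray and lengthways along it. Put both upper cartons in their trays before you move either of the lower two. Set each carton down gently without dropping or tipping any, let go of them all, and leave the tape roll and the polish tin where they are.

Things in the scene. Friction and masses are not known exactly. Their poses are not given: they have to be found in the camera images.
- carton_red: Closed brown carton, 130 x 46 x 44 mm (x, y, z), about 0.2 kg, red tape along its top and round its middle. Origin: centre of underside; x along its length, z up. Starts as one of the two upper cartons: parallel, 78 mm between centres (32 mm gap), lying crosswise on the two lower ones, underside 56 mm above the bench.
- carton_blue: Closed brown carton, 130 x 46 x 44 mm (x, y, z), about 0.2 kg, blue tape along its top and round its middle. Origin: centre of underside; x along its length, z up. Starts as one of the two upper cartons: parallel, 78 mm between centres (32 mm gap), lying crosswise on the two lower ones, underside 56 mm above the bench.
- carton_yellow: Closed brown carton, 130 x 46 x 44 mm (x, y, z), about 0.2 kg, yellow tape along its top and round its middle. Origin: centre of underside; x along its length, z up. Starts as one of the two lower cartons: parallel, 78 mm between centres (32 mm gap), on a fixed plywood board 140 x 140 x 12 mm, so underside 12 mm above the bench; from above it shows between the upper cartons lying across it.
- carton_green: Closed brown carton, 130 x 46 x 44 mm (x, y, z), about 0.2 kg, green tape along its top and round its middle. Origin: centre of underside; x along its length, z up. Starts as one of the two lower cartons: parallel, 78 mm between centres (32 mm gap), on a fixed plywood board 140 x 140 x 12 mm, so underside 12 mm above the bench; from above it shows between the upper cartons lying across it.
- tray_red: The red order tray: black rim, whole floor red. Outside 170 x 102 mm (x, y), inside 160 x 92 mm, floor 4 mm thick, rim top 10 mm above the bench; it is fixed to the bench. Origin: centre of its underside, at bench height; x along its length, z up.
- tray_blue: The blue order tray: black rim, whole floor blue. Outside 170 x 102 mm (x, y), inside 160 x 92 mm, floor 4 mm thick, rim top 10 mm above the bench; it is fixed to the bench. Origin: centre of its underside, at bench height; x along its length, z up.
- tray_yellow: The yellow order tray: black rim, whole floor yellow. Outside 170 x 102 mm (x, y), inside 160 x 92 mm, floor 4 mm thick, rim top 10 mm above the bench; it is fixed to the bench. Origin: centre of its underside, at bench height; x along its length, z up.
- tray_green: The green order tray: black rim, whole floor green. Outside 170 x 102 mm (x, y), inside 160 x 92 mm, floor 4 mm thick, rim top 10 mm above the bench; it is fixed to the bench. Origin: centre of its underside, at bench height; x along its length, z up.
- tape_roll: Bystander: a roll of brown packing tape lying flat, 94 mm diameter, 48 mm high. Origin: centre of its underside. Leave alone.
- polish_tin: Bystander: an upright polish tin with a white lid and an orange label, 72 mm diameter, 85 mm high. Origin: centre of its underside. Leave alone.
Things that resemble listed ones, but are neither listed nor needed, are in the scene too. What is shaped like the carton_yellow but purple is not meant.

How it is judged:
By the outcome, as a careful person would: the job done as asked, in the order asked, and still so for the second after the job is handed in, with the robot touching nothing.
It also fails if it takes over 118 s, if anything falls off the work surface, if the arm or the gripper's body presses on something with over 40 N, if the wrist force passes 120 N, or if a joint passes its speed limit or range.

### The arm

A 7-joint arm with a two-finger parallel gripper is mounted at the origin on the work surface. World frame = base frame: x ahead of the robot, y to its left, z up, the work surface at z = 0. Lengths are in m, angles in rad, forces in N, time in s.
With the tool pointing down it reaches from about 0.35 to 0.9 m from the base axis. Payload 8.1 kg.
Tool frame: the origin (TCP) lies on the front face of the gripper's body, between the roots of the fingers; the fingertips stand 66 mm ahead of it and the grasp point (between the pads) lies 47 mm ahead of it; x points along the fingers, y is the direction in which the jaws open and shut, and the axes are right-handed (so a half turn about x gives the same grasp; the last joint's range is limited). The gripper opens to 92 mm and grips with 3 to 60 N. Pads are 19 mm wide; open, the fingers measure 130 mm over their backs; the gripper's body (75 mm by 190 mm) begins 47 mm behind the grasp point.
Start: joints at [-1.225, 0.434, 0.025, 1.573, -0.012, 1.134, -0.075], TCP at [0.271, 0.563, 0.292] pointing down, gripper open.
Joint ranges: [-2.62, 2.62], [-0.44, 2.09], [-1.27, 1.32], [0.08, 2.57], [-1.32, 4.46], [0.12, 2], [-2.74, 2.74]. Speed limits (rad/s): [2.22, 2.22, 3.01, 3.01, 3.14, 3.14, 3.14].

### API

Orientations are given as a 3x3 rotation matrix whose columns are the frame's x, y, z axes.
In Python, from rig import r gives the robot as it stands.
- The arm moves only by the tool carry_out, never from a script. Its argument "targets" is a list of rows, each an object with "gripper": the opening, from 0 (shut) to 1 (fully open); "delta_pos": the shift along the tool's x, y, z in mm, a list of three; "spin": the turn about the tool's x in degrees. A call has 1 to 5 rows; each row shifts and turns the commanded pose from where the row before left it, along the tool's axes as they then stand; what a row does not reach is not made up. A row lasts 1/10 s, in which the tool goes at most 50 mm and 8.59 degrees, less where a joint would pass 70% of its speed; a pose out of reach is approached as far as the arm can. A call with a gripper value outside its range is refused whole. The fingers move at their own pace and stop on an object; the grip force is fixed at half the most. Time passes only in rows, so rows that do not move let the fingers close. It gives the time, the measured TCP pose, the force and the opening at its end, in the units of the state.
- r.sense(): the state, without advancing time (a new reading comes with each control period).
- r.camera(name): name is "side" or "top" or "wrist"; returns a dict with "frame" (480x640x3 uint8, red, green, blue), "z_map" (480x640 float32, m along the optical axis (not along the pixel's ray), 0 where there is no reading), "mtx" (3x3 intrinsics, pixels), "k1" (the pictures are not rectified: a ray, as slopes to the right and down, at radius r is drawn at 1 + k1 r^2 times it, then the intrinsics apply), "camera_from_world" (4x4, takes a point from world to camera coordinates). Camera axes: x right, y down, z forward; pixel columns grow to the right and rows downward; lengths in m; the calibration is good to about 2 mm. A picture is of the moment at which its call begins.
- r.hand_in(): hands the job in, once; it reports no verdict.
Trained networks look in a picture, given as the dict that the camera call returned (one of the last four; its "shot" number tells which), for a name from the list of things; names that differ only in an ending like _2 or _b are one class to them, and where a whole thing is asked for, a point or a joint stands for the part that bears it (a point fixed in the world has none). Each returns a list of dicts, best first, with "conf" (0 to 1); they miss things now and then, are a little off and sometimes report something else, mostly with a low value. They report only what shows in the picture. A call takes as long as a camera call. They do not tell look-alikes from the thing itself.
- r.cut_out(thing, picture): "region" (480x640 bool, what is visible of it) and "box" ([left, top, width, height] in pixels, round what is visible of it).
- r.place_of(thing, picture): "uv" ([column, row] in pixels: a listed point, or the origin of a listed thing).
The state is a dict: "t": time; "qpos": joint angles; "dq": joint speeds; "joint_efforts": joint torques, N m; "ee_pos": TCP position; "ee_rot": TCP orientation; "ft_force": force on the tool from outside, world axes, zero at the start; "torque": the same for the moment, N m; "width": finger opening in m.
Only numpy, scipy, OpenCV 4.12 (cv2) and the standard library are available. Lean on these libraries where they do the work, as an engineer would, in place of code of your own. Each camera call takes 0.05 s, during which the arm holds its last target. There are 200 camera calls.

## Working session

There is one attempt and no reset: what is moved stays moved. The work goes in short steps, Python scripts to look and compute and a tool call to move; the robot and the scene stay as the last step left them, time stands still between calls to the robot, and variables do not carry over. Pictures are saved under pics/ and viewed, about 12 in all and at most 16, crops included, and the job is handed in when it is done.

Besides the shell and the picture viewer there is one more tool, called after "Call:" by a JSON object that holds its "op" and its "data". carry_out: Moves the arm, as the interface text tells. Its arguments: {"type":"object","properties":{"targets":{"type":"array"}},"required":["targets"]}

```bash
mkdir -p pics; ls
cat > h.py <<'E'
import numpy as np, cv2
from rig import r
def save(p,n): cv2.imwrite('pics/'+n, cv2.cvtColor(p,cv2.COLOR_RGB2BGR))
def cloud(c):
    K=c['mtx'];z=c['z_map'];v,u=np.mgrid[0:480,0:640]
    dx=(u-K[0,2])/K[0,0];dy=(v-K[1,2])/K[1,1];x,y=dx.copy(),dy.copy()
    for _ in range(8):
        f=1+c['k1']*(x*x+y*y);x,y=dx/f,dy/f
    P=np.stack([x*z,y*z,z,np.ones_like(z)],-1)@np.linalg.inv(c['camera_from_world']).T
    P=P[...,:3];P[z==0]=np.nan
    return P
E
python3 - <<'E'
from h import *
t=r.camera('top');s=r.camera('side')
save(t['frame'],'top0.png');save(s['frame'],'side0.png')
P=cloud(t)
for n in ['carton_red','carton_blue','carton_yellow','carton_green','tray_red','tray_blue','tray_yellow','tray_green','tape_roll','polish_tin']:
    for d in r.cut_out(n,t)[:2]:
        m=d['region']
        q=P[m];q=q[~np.isnan(q[:,0])]
        zt=np.percentile(q[:,2],90); qq=q
        (cx,cy),(w,h),a=cv2.minAreaRect(qq[:,:2].astype(np.float32)*1000)
        print(n,round(d['conf'],2),d['box'],'c',np.round([cx,cy]),'wh',np.round([w,h]),'a',round(a,1),'ztop',round(zt,3),m.sum())
x=r.sense();print(x['t'],x['ee_pos'],x['ee_rot'].round(3) if hasattr(x['ee_rot'],'round') else x['ee_rot'],x['width'])
E
```

```text
pics
carton_red 0.65 [183.4, 271.1, 61.4, 22.7] c [435. 344.] wh [153.  49.] a 88.7 ztop 0.102 1360
carton_blue 0.85 [175.3, 308.4, 68.4, 26.5] c [354. 351.] wh [160.  54.] a 87.2 ztop 0.102 1451
carton_yellow 0.89 [221.0, 293.2, 23.1, 16.2] c [395. 294.] wh [47. 35.] a 85.2 ztop 0.059 316
carton_yellow 0.56 [274.3, 307.3, 49.4, 54.1] c [319. 146.] wh [136.  56.] a 33.5 ztop 0.046 1377
carton_green 0.86 [187.6, 289.7, 23.5, 18.0] c [397. 373.] wh [47. 32.] a 86.9 ztop 0.058 345
tray_red 0.56 [337.2, 232.8, 48.0, 72.6] c [475.   8.] wh [175. 104.] a 1.5 ztop 0.009 3245
tray_blue 0.6 [248.1, 152.9, 44.9, 73.3] c [655. 224.] wh [107. 178.] a 87.2 ztop 0.009 3198
tray_blue 0.34 [422.0, 150.9, 62.4, 81.8] c [ 655. -208.] wh [175. 108.] a 12.1 ztop 0.009 3227
tray_yellow 0.79 [423.8, 153.2, 60.7, 79.5] c [ 654. -208.] wh [172. 109.] a 11.3 ztop 0.009 3219
tray_green 0.97 [463.3, 273.7, 52.4, 80.4] c [ 370. -287.] wh [108. 173.] a 82.3 ztop 0.009 3430
tape_roll 0.62 [343.3, 131.5, 40.0, 43.6] c [737.   3.] wh [94. 95.] a 63.0 ztop 0.05 954
polish_tin 0.59 [138.3, 195.4, 42.3, 31.3] c [596. 463.] wh [70. 69.] a 36.2 ztop 0.087 1038
0.6 [0.27121013 0.56308966 0.29223617] [[ 0.     0.434  0.901]
 [ 0.     0.901 -0.434]
 [-1.     0.     0.   ]] 0.09160224349764445
```

View pics/top0.png

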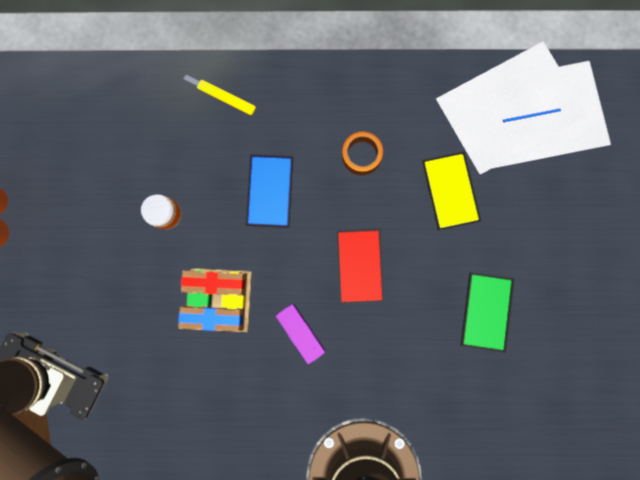

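View pics/side0.png

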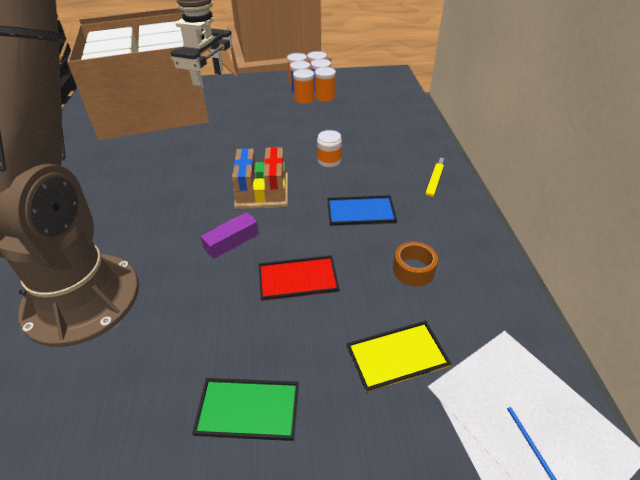

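Top view: red (212,282) and blue (210,319) lie on top, with green (198,300) and yellow (232,300) below. The trays are blue (270,190), red (360,266), yellow (452,190) and green (487,312). Things that could be mistaken for a target are the purple block (300,334), which resembles a carton, the yellow knife (225,97), and the other tins at left. Next I'll measure the tray poses and plan the approach over the pile.

```bash
cat >> h.py <<'E'
def yaw(R): return np.degrees(np.arctan2(R[1][1],R[0][1]))
def plan(xy,z,jaw,mx=48,ms=8.4,flip=True):
    """rows to bring grasp point to (xy,z) m with jaw axis at world angle jaw (deg, mod 180)"""
    s=r.sense();R=np.array(s['ee_rot']);g=np.array(s['ee_pos'])+R[:,0]*.047
    d=(np.array([*xy,z])-g)*1000
    a=yaw(R); da=(jaw-a+90)%180-90 if flip else (jaw-a+180)%360-180
    n=int(max(np.ceil(np.linalg.norm(d)/mx),np.ceil(abs(da)/ms),1))
    print('grasp now',g.round(4),'yaw',round(a,2),'tilt',R[:,0].round(3),'d',d.round(1),'turn',round(da,1),'q7',round(s['qpos'][6],2),'F',np.round(s['ft_force'],1),'w',round(s['width'],4),'t',s['t'])
    out=[];acc=np.zeros(3);cs=0
    for i in range(n):
        th=np.radians(a+cs)
        Rt=np.array([[0,np.cos(th),np.sin(th)],[0,np.sin(th),-np.cos(th)],[-1,0,0]])
        v=np.round(Rt.T@(d*(i+1)/n-acc)).astype(int); acc=acc+Rt@v
        sp=-round(da*(i+1)/n-cs,1); cs-=sp
        out.append((v.tolist(),round(sp,1)))
    for i in range(0,n,5): print(out[i:i+5])
E
python3 - <<'E'
from h import *
t=r.camera('top');P=cloud(t);hsv=cv2.cvtColor(t['frame'],cv2.COLOR_RGB2HSV)
for n in ['tray_red','tray_blue','tray_yellow','tray_green']:
    d=r.cut_out(n,t)[0]; m=d['region']&(hsv[...,1]>150)&(hsv[...,2]>120)
    q=P[m];q=q[~np.isnan(q[:,0])]
    (cx,cy),(w,h),a=cv2.minAreaRect(q[:,:2].astype(np.float32)*1000)
    print(n,'rect',np.round([cx,cy,w,h,a],1),'mean',(q.mean(0)*1000).round(1), 'long axis',a if w>h else a-90)
plan((.395,.345),.25,0)
E
```

```text
tray_red rect [476.4   8.  162.3  94.5   2.8] mean [476.    7.8   3.6] long axis 2.8479952812194824
tray_blue rect [653.6 221.9  95.5 162.5  87.7] mean [654.1 222.4   3.6] long axis -2.3456802368164062Traceback (most recent call last):
  File "<stdin>", line 4, in <module>
IndexError: list index out of range
```

Run:
```python
from h import *
t=r.camera('top');P=cloud(t);hsv=cv2.cvtColor(t['frame'],cv2.COLOR_RGB2HSV)
for n,c in [('red',(360,266)),('blue',(270,190)),('yellow',(452,190)),('green',(487,312))]:
    m=(hsv[...,1]>150)&(hsv[...,2]>120)&(abs(hsv[...,0].astype(int)-int(hsv[c[1],c[0],0]))<8)
    l=cv2.connectedComponents(m.astype(np.uint8))[1]; m=l==l[c[1],c[0]]
    q=P[m];q=q[~np.isnan(q[:,0])]
    (cx,cy),(w,h),a=cv2.minAreaRect(q[:,:2].astype(np.float32)*1000)
    print(n,'rect',np.round([cx,cy,w,h,a],1),'mean',(q.mean(0)*1000).round(1), 'long axis',a if w>h else a-90)
plan((.395,.345),.25,0)
```

```text
red rect [476.3   8.3 162.1  94.5   2.6] mean [476.    7.9   3.6] long axis 2.636704921722412
blue rect [653.6 221.9  95.5 162.5  87.6] mean [654.1 222.4   3.6] long axis -2.3989791870117188
yellow rect [ 653.9 -206.5  163.4   95.9   12.3] mean [ 653.9 -207.6    3.6] long axis 12.322105407714844
green rect [ 371.4 -285.7   93.5  161.5   82.3] mean [ 371.1 -286.2    3.3] long axis -7.718406677246094
grasp now [0.2712 0.5631 0.2452] yaw 64.28 tilt [ 0.  0. -1.] d [ 123.8 -218.1    4.8] turn -64.3 q7 -0.08 F [-0.  -0.4 -0.5] w 0.0918 t 0.85
[([-1, -18, 26], np.float64(8.0)), ([0, -14, 28], np.float64(8.1)), ([-1, -10, 29], np.float64(8.0)), ([0, -6, 31], np.float64(8.0)), ([-1, -1, 32], np.float64(8.1))]
[([-1, 3, 31], np.float64(8.0)), ([0, 7, 30], np.float64(8.0)), ([-1, 12, 29], np.float64(8.1))]
```

Call:
{"op": "carry_out", "data": {"targets": [{"gripper":0.9,"delta_pos":[-1,-18,26],"spin":8},{"gripper":0.9,"delta_pos":[0,-14,28],"spin":8},{"gripper":0.8,"delta_pos":[-1,-10,29],"spin":8},{"gripper":0.7,"delta_pos":[0,-6,31],"spin":8},{"gripper":0.65,"delta_pos":[-1,-1,32],"spin":8}]}}

```text
t: 1.35
ee_pos: [0.3494, 0.4254, 0.2953]
ee_rot: [[-0.0, 0.914, 0.406], [0.0, 0.406, -0.914], [-1.0, 0.0, -0.0]]
ft_force: [0.5, 0.4, -0.7]
width: 0.0635
```

Call:
{"op": "carry_out", "data": {"targets": [{"gripper":0.65,"delta_pos":[-1,3,31],"spin":8},{"gripper":0.65,"delta_pos":[0,7,30],"spin":8},{"gripper":0.65,"delta_pos":[0,12,29],"spin":8},{"gripper":0.65,"delta_pos":[0,0,0],"spin":0},{"gripper":0.65,"delta_pos":[0,0,0],"spin":0}]}}

```text
t: 1.85
ee_pos: [0.396, 0.3454, 0.2965]
ee_rot: [[0.0, 1.0, 0.004], [0.001, 0.004, -1.0], [-1.0, 0.0, -0.001]]
ft_force: [-1.5, 0.1, -0.9]
width: 0.0597
```

```bash
cat > pile.py <<'E'
from h import *
import sys
t=r.camera('wrist');save(t['frame'],sys.argv[1]);P=cloud(t)
C=np.array([.395,.345])
near=np.linalg.norm(P[...,:2]-C,axis=-1)<.13
hsv=cv2.cvtColor(t['frame'],cv2.COLOR_RGB2HSV)
hues={'red':0,'blue':107,'yellow':29,'green':65}
for lo,hi,ns in [(.09,.11,('red','blue')),(.047,.065,('yellow','green'))]:
    m=(near&(P[...,2]>lo)&(P[...,2]<hi)).astype(np.uint8)
    k,l,st,ce=cv2.connectedComponentsWithStats(m)
    for i in range(1,k):
        if st[i,4]<300: continue
        q=P[l==i];(cx,cy),(w,h),a=cv2.minAreaRect(q[:,:2].astype(np.float32)*1000)
        hh=hsv[l==i];hh=hh[(hh[:,1]>190)]
        print('n',st[i,4],'px',ce[i].round(),'c',np.round([cx,cy],1),'wh',np.round([w,h],1),'long',round(a if w>h else a-90,1),'z',q[:,2].mean().round(4),'hue',np.median(hh[:,0]))
E
python3 pile.py w1.png; python3 -c "
from h import *
plan((.395,.345),.25,0)"
```

```text
n 11033 px [266. 227.] c [358.  340.2] wh [123.3  46.4] long 87.5 z 0.1007 hue nan
n 10960 px [375. 232.] c [435.9 337.8] wh [121.3  46.9] long 87.6 z 0.1007 hue nan
n 2578 px [322. 180.] c [398.4 374.2] wh [47.9 32.2] long 87.6 z 0.0569 hue nan
n 2278 px [318. 274.] c [395.2 299.1] wh [55.7 32.2] long 87.6 z 0.0568 hue nan
grasp now [0.3954 0.3463 0.2494] yaw 0.37 tilt [-0.     0.001 -1.   ] d [-0.4 -1.3  0.6] turn -0.4 q7 -0.71 F [ 0.8 -0.   0.5] w 0.06 t 1.9
[([-1, 0, 1], np.float64(0.4))]
  return _methods._mean(a, axis=axis, dtype=dtype,
  ret = ret.dtype.type(ret / rcount)
```

View pics/w1.png

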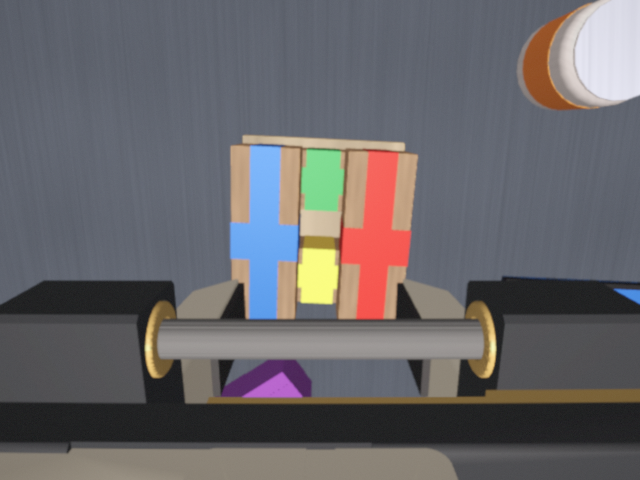

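Blue is on the left (265,240), red on the right (375,245), and green (322,180) and yellow (319,270) show between them, as the description says. Each tape crossing marks its carton's middle. I'll take red first.

```bash
python3 -c "
from h import *
plan((.436,.3336),.086,-2.4)"
```

```text
grasp now [0.3954 0.3463 0.2494] yaw 0.37 tilt [-0.     0.001 -1.   ] d [  40.6  -12.7 -163.4] turn -2.8 q7 -0.71 F [ 0.8 -0.   0.5] w 0.06 t 1.9
[([41, 10, 3], np.float64(0.7)), ([41, 10, 3], np.float64(0.7)), ([41, 10, 3], np.float64(0.7)), ([40, 11, 3], np.float64(0.7))]
```

Sideways first, then straight down.

Call:
{"op": "carry_out", "data": {"targets": [{"gripper":0.65,"delta_pos":[30,20,6],"spin":1.4},{"gripper":0.65,"delta_pos":[40,20,6],"spin":1.4},{"gripper":0.65,"delta_pos":[30,0,0],"spin":0},{"gripper":0.65,"delta_pos":[0,0,0],"spin":0}]}}

```text
t: 2.3
ee_pos: [0.4334, 0.333, 0.1925]
ee_rot: [[-0.005, 0.999, -0.042], [-0.005, -0.042, -0.999], [-1.0, -0.005, 0.005]]
ft_force: [-0.3, 0.2, 0.2]
width: 0.0598
```

```bash
python3 -c "
from h import *
plan((.436,.3336),.086,-2.4)"
```

```text
grasp now [0.4332 0.3327 0.1455] yaw -2.4 tilt [-0.005 -0.005 -1.   ] d [  2.8   0.9 -59.5] turn -0.0 q7 -0.62 F [-0.3  0.2  0.2] w 0.0598 t 2.3
[([30, 1, 0], np.float64(0.0)), ([30, 2, -1], np.float64(0.0))]
```

Call:
{"op": "carry_out", "data": {"targets": [{"gripper":0.65,"delta_pos":[10,3,-1],"spin":0},{"gripper":0.65,"delta_pos":[25,0,0],"spin":0},{"gripper":0.65,"delta_pos":[24,0,0],"spin":0},{"gripper":0.65,"delta_pos":[0,0,0],"spin":0},{"gripper":0.65,"delta_pos":[0,0,0],"spin":0}]}}

```text
t: 2.8
ee_pos: [0.4389, 0.3352, 0.1384]
ee_rot: [[0.001, 0.999, -0.043], [0.001, -0.043, -0.999], [-1.0, 0.001, -0.001]]
ft_force: [-0.0, -0.0, 0.2]
width: 0.0592
```

Call:
{"op": "carry_out", "data": {"targets": [{"gripper":0.4,"delta_pos":[0,0,0],"spin":0},{"gripper":0.3,"delta_pos":[0,0,0],"spin":0},{"gripper":0.3,"delta_pos":[0,0,0],"spin":0},{"gripper":0.3,"delta_pos":[0,0,0],"spin":0}]}}

```text
t: 3.2
ee_pos: [0.4389, 0.335, 0.1385]
ee_rot: [[0.001, 0.999, -0.044], [0.002, -0.044, -0.999], [-1.0, 0.001, -0.002]]
ft_force: [-1.8, 0.4, 8.7]
width: 0.0456
```

```bash
python3 -c "
from h import *
plan((.436,.3336),.086,-2.4)"
```

```text
grasp now [0.4389 0.3351 0.0915] yaw -2.5 tilt [ 0.001  0.002 -1.   ] d [-2.9 -1.5 -5.5] turn 0.1 q7 -0.59 F [-1.8  0.4  8.7] w 0.0456 t 3.2
[([6, -3, 2], np.float64(-0.1))]
```

Call:
{"op": "carry_out", "data": {"targets": [{"gripper":0.3,"delta_pos":[-8,0,0],"spin":0},{"gripper":0.3,"delta_pos":[-20,0,0],"spin":0},{"gripper":0.3,"delta_pos":[-30,0,0],"spin":0},{"gripper":0.3,"delta_pos":[0,0,0],"spin":0},{"gripper":0.3,"delta_pos":[0,0,0],"spin":0}]}}

```text
t: 3.7
ee_pos: [0.4389, 0.3345, 0.1962]
ee_rot: [[0.001, 0.999, -0.044], [0.001, -0.044, -0.999], [-1.0, 0.001, -0.001]]
ft_force: [0.4, -0.1, -1.4]
width: 0.0456
```

```bash
python3 -c "
from h import *
plan((.476,.008),.15,-87.4)"
```

```text
grasp now [0.439  0.3346 0.1492] yaw -2.52 tilt [ 0.001  0.001 -1.   ] d [  37.  -326.6    0.8] turn -84.9 q7 -0.62 F [ 0.4 -0.1 -1.4] w 0.0456 t 3.7
[([0, 5, 30], np.float64(7.7)), ([0, 8, 28], np.float64(7.7)), ([0, 13, 27], np.float64(7.7)), ([0, 15, 26], np.float64(7.8)), ([0, 20, 23], np.float64(7.7))]
[([0, 22, 20], np.float64(7.7)), ([-1, 24, 17], np.float64(7.7)), ([0, 27, 13], np.float64(7.7)), ([0, 28, 10], np.float64(7.7)), ([0, 29, 6], np.float64(7.8))]
[([0, 30, 2], np.float64(7.7))]
```

Call:
{"op": "carry_out", "data": {"targets": [{"gripper":0.3,"delta_pos":[-5,5,30],"spin":7.7},{"gripper":0.3,"delta_pos":[0,8,28],"spin":7.7},{"gripper":0.3,"delta_pos":[0,13,27],"spin":7.7},{"gripper":0.3,"delta_pos":[0,15,26],"spin":7.7},{"gripper":0.3,"delta_pos":[0,20,23],"spin":7.7}]}}

```text
t: 4.2
ee_pos: [0.4549, 0.1839, 0.1994]
ee_rot: [[-0.001, 0.751, -0.66], [-0.001, -0.66, -0.751], [-1.0, -0.001, 0.002]]
ft_force: [-0.2, 0.2, -1.1]
width: 0.0461
```

Call:
{"op": "carry_out", "data": {"targets": [{"gripper":0.3,"delta_pos":[0,22,20],"spin":7.7},{"gripper":0.3,"delta_pos":[0,24,17],"spin":7.7},{"gripper":0.3,"delta_pos":[0,27,13],"spin":7.7},{"gripper":0.3,"delta_pos":[0,28,10],"spin":7.7},{"gripper":0.3,"delta_pos":[0,29,6],"spin":7.7}]}}

```text
t: 4.7
ee_pos: [0.4722, 0.0366, 0.1996]
ee_rot: [[-0.001, 0.177, -0.984], [-0.0, -0.984, -0.177], [-1.0, 0.0, 0.001]]
ft_force: [0.9, 1.0, -1.3]
width: 0.0458
```

Call:
{"op": "carry_out", "data": {"targets": [{"gripper":0.3,"delta_pos":[0,30,2],"spin":7.7},{"gripper":0.3,"delta_pos":[0,0,0],"spin":0},{"gripper":0.3,"delta_pos":[0,0,0],"spin":0},{"gripper":0.3,"delta_pos":[0,0,0],"spin":0}]}}

```text
t: 5.1
ee_pos: [0.476, 0.0089, 0.1997]
ee_rot: [[-0.001, 0.051, -0.999], [0.0, -0.999, -0.051], [-1.0, -0.0, 0.001]]
ft_force: [0.5, -0.0, -1.1]
width: 0.0457
```

```bash
python3 -c "
from h import *
t=r.camera('wrist');save(t['frame'],'w2.png')
plan((.476,.008),.0395,-87.4)"
```

```text
grasp now [0.476  0.0091 0.1528] yaw -87.07 tilt [-0.001  0.    -1.   ] d [   0.    -1.1 -113.3] turn -0.3 q7 -1.26 F [ 0.4  0.  -1.8] w 0.0459 t 5.15
[([38, 0, 0], np.float64(0.1)), ([38, 1, 0], np.float64(0.1)), ([37, 0, 0], np.float64(0.1))]
```

View pics/w2.png

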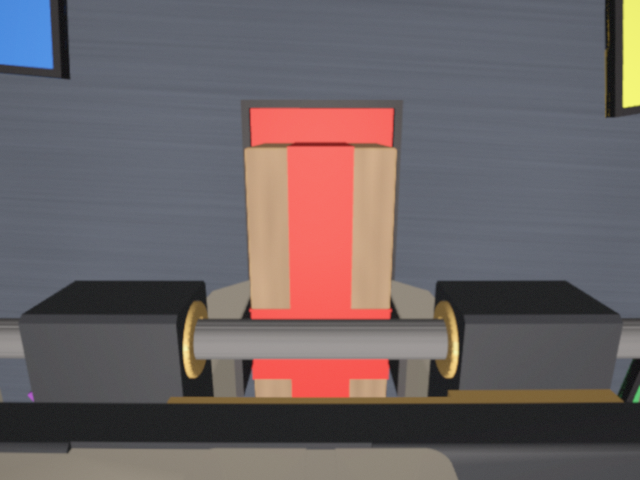

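Red is held level above its tray; its far end shows at (320,145). I'll measure where the carton sits in the hand.

```bash
cat >> h.py <<'E'
def held():
    t=r.camera('wrist');P=cloud(t);s=r.sense();R=np.array(s['ee_rot']);g=np.array(s['ee_pos'])+R[:,0]*.047
    L=(P-g)@R*1000   # tool axes
    m=(abs(L[...,1])<30)&(L[...,0]<5)&(L[...,0]>-25)&(abs(L[...,2])<110)
    v,u=np.nonzero(m); l=cv2.connectedComponents((m).astype(np.uint8))[1]
    k=np.argmax(np.bincount(l[m])[1:])+1 if m.any() else 0
    q=L[l==k]; e=np.abs(L[l==k][:,2])
    sgn=np.sign(np.median(q[:,2])); far=np.percentile(q[:,2]*sgn,99.5)
    f=q[(q[:,2]*sgn>20)&(q[:,2]*sgn<60)]
    (cx,cy),(w,h),a=cv2.minAreaRect(f[:,1:].astype(np.float32))
    print('held: n',len(q),'top x',np.median(q[:,0]).round(1),'far z',(far*sgn).round(1),'-> centre z',(sgn*(far-65)).round(1),'y',np.round([f[:,1].min(),f[:,1].max()],1),'ang',round(a,1))
E
python3 -c "
from h import *
held()"
```

```text
held: n 26149 top x -8.9 far z -63.2 -> centre z 1.8 y [-23.8  22.7] ang 90.0
```

Call:
{"op": "carry_out", "data": {"targets": [{"gripper":0.3,"delta_pos":[30,1,-2],"spin":0.3},{"gripper":0.3,"delta_pos":[40,0,0],"spin":0},{"gripper":0.3,"delta_pos":[30,0,0],"spin":0},{"gripper":0.3,"delta_pos":[6,0,0],"spin":0},{"gripper":0.3,"delta_pos":[0,0,0],"spin":0}]}}

```text
t: 5.7
ee_pos: [0.478, 0.0073, 0.0939]
ee_rot: [[-0.002, 0.044, -0.999], [-0.0, -0.999, -0.044], [-1.0, 0.0, 0.002]]
ft_force: [-0.3, 0.5, -0.9]
width: 0.0458
```

Call:
{"op": "carry_out", "data": {"targets": [{"gripper":0.3,"delta_pos":[0,0,0],"spin":0},{"gripper":0.3,"delta_pos":[3,0,0],"spin":0},{"gripper":0.3,"delta_pos":[2,0,0],"spin":0},{"gripper":0.3,"delta_pos":[0,0,0],"spin":0}]}}

```text
t: 6.1
ee_pos: [0.4786, 0.0073, 0.0896]
ee_rot: [[0.001, 0.044, -0.999], [0.0, -0.999, -0.044], [-1.0, -0.0, -0.001]]
ft_force: [-0.3, 1.0, -1.6]
width: 0.0457
```

Call:
{"op": "carry_out", "data": {"targets": [{"gripper":0.3,"delta_pos":[2,0,0],"spin":0},{"gripper":0.3,"delta_pos":[0,0,0],"spin":0},{"gripper":0.3,"delta_pos":[1,0,0],"spin":0},{"gripper":0.3,"delta_pos":[0,0,0],"spin":0}]}}

```text
t: 6.5
ee_pos: [0.4784, 0.007, 0.0865]
ee_rot: [[0.0, 0.043, -0.999], [0.0, -0.999, -0.043], [-1.0, -0.0, -0.0]]
ft_force: [-2.4, 0.4, 6.2]
width: 0.0459
```

Contact is at 6 N. I'll release and rise.

Call:
{"op": "carry_out", "data": {"targets": [{"gripper":0.5,"delta_pos":[0,0,0],"spin":0},{"gripper":0.65,"delta_pos":[0,0,0],"spin":0},{"gripper":0.65,"delta_pos":[0,0,0],"spin":0},{"gripper":0.65,"delta_pos":[-10,0,0],"spin":0},{"gripper":0.65,"delta_pos":[-40,0,0],"spin":0}]}}

```text
t: 7.0
ee_pos: [0.4767, 0.007, 0.135]
ee_rot: [[-0.005, 0.043, -0.999], [-0.001, -0.999, -0.043], [-1.0, 0.001, 0.005]]
ft_force: [1.0, 0.5, 0.1]
width: 0.0598
```

Call:
{"op": "carry_out", "data": {"targets": [{"gripper":0.65,"delta_pos":[-45,0,0],"spin":0},{"gripper":0.65,"delta_pos":[-45,0,0],"spin":0},{"gripper":0.65,"delta_pos":[0,0,0],"spin":0}]}}

```text
t: 7.3
ee_pos: [0.481, 0.0064, 0.2315]
ee_rot: [[0.008, 0.043, -0.999], [0.002, -0.999, -0.042], [-1.0, -0.002, -0.008]]
ft_force: [-0.0, 0.5, -0.1]
width: 0.0598
```

```bash
cat >> h.py <<'E'
def top_of(c,zlo,zhi,rad=.08,cam='top'):
    t=r.camera(cam);P=cloud(t)
    m=(np.linalg.norm(P[...,:2]-np.array(c),axis=-1)<rad)&(P[...,2]>zlo)&(P[...,2]<zhi)
    q=P[m];(cx,cy),(w,h),a=cv2.minAreaRect(q[:,:2].astype(np.float32)*1000)
    print(cam,'rect',np.round([cx,cy,w,h],1),'long',round(a if w>h else a-90,1),'z',q[:,2].mean().round(4),m.sum())
    return t
E
python3 -c "
from h import *
t=top_of((.476,.008),.04,.06,cam='wrist');t=top_of((.476,.008),.04,.056)
plan((.358,.3368),.17,-2.4)"
```

```text
wrist rect [481.9   7.5 119.7  46.6] long 2.2 z 0.0486 12162
top rect [0. 0. 0. 0.] long -90.0 z nan 0
grasp now [0.4789 0.0074 0.1805] yaw -87.49 tilt [ 0.002  0.001 -1.   ] d [-120.9  329.4  -10.5] turn 85.1 q7 -1.29 F [-0.8 -0.   0.2] w 0.0599 t 7.4
[([1, -30, 10], np.float64(-7.7)), ([1, -32, 5], np.float64(-7.8)), ([1, -32, 1], np.float64(-7.7)), ([1, -31, -3], np.float64(-7.7)), ([1, -32, -7], np.float64(-7.8))]
[([1, -29, -11], np.float64(-7.7)), ([1, -28, -16], np.float64(-7.7)), ([1, -26, -19], np.float64(-7.8)), ([1, -23, -22], np.float64(-7.7)), ([1, -19, -25], np.float64(-7.8))]
[([0, -16, -28], np.float64(-7.7))]h.py:43: RuntimeWarning: Mean of empty slice.
  print(cam,'rect',np.round([cx,cy,w,h],1),'long',round(a if w>h else a-90,1),'z',q[:,2].mean().round(4),m.sum())
  ret = ret.dtype.type(ret / rcount)
```

Red is centred at about (476.8, 7.3), 2.2°, against a tray at (476, 8), 2.6°. Now blue.

Call:
{"op": "carry_out", "data": {"targets": [{"gripper":0.65,"delta_pos":[1,-30,10],"spin":-7.7},{"gripper":0.65,"delta_pos":[1,-32,5],"spin":-7.8},{"gripper":0.65,"delta_pos":[1,-32,1],"spin":-7.7},{"gripper":0.65,"delta_pos":[1,-31,-3],"spin":-7.7},{"gripper":0.65,"delta_pos":[1,-32,-7],"spin":-7.8}]}}

```text
t: 7.9
ee_pos: [0.4219, 0.1578, 0.2202]
ee_rot: [[-0.002, 0.662, -0.749], [-0.001, -0.749, -0.662], [-1.0, -0.0, 0.002]]
ft_force: [1.0, 0.7, -0.4]
width: 0.0596
```

Call:
{"op": "carry_out", "data": {"targets": [{"gripper":0.65,"delta_pos":[1,-29,-11],"spin":-7.7},{"gripper":0.65,"delta_pos":[1,-28,-16],"spin":-7.7},{"gripper":0.65,"delta_pos":[1,-26,-19],"spin":-7.8},{"gripper":0.65,"delta_pos":[1,-23,-22],"spin":-7.7},{"gripper":0.65,"delta_pos":[1,-19,-25],"spin":-7.8}]}}

```text
t: 8.4
ee_pos: [0.3676, 0.3068, 0.215]
ee_rot: [[-0.002, 0.985, -0.17], [-0.002, -0.17, -0.985], [-1.0, -0.002, 0.002]]
ft_force: [0.1, 0.6, 0.3]
width: 0.0598
```

Call:
{"op": "carry_out", "data": {"targets": [{"gripper":0.65,"delta_pos":[0,-16,-28],"spin":-7.7},{"gripper":0.65,"delta_pos":[0,0,0],"spin":0},{"gripper":0.65,"delta_pos":[0,0,0],"spin":0},{"gripper":0.65,"delta_pos":[0,0,0],"spin":0}]}}

```text
t: 8.8
ee_pos: [0.3583, 0.3352, 0.2155]
ee_rot: [[-0.001, 0.999, -0.045], [-0.002, -0.045, -0.999], [-1.0, -0.001, 0.002]]
ft_force: [-0.7, 0.3, 0.6]
width: 0.0597
```

```bash
python3 -c "
from h import *
t=top_of((.358,.337),.09,.11,cam='wrist');save(t['frame'],'w3.png')
plan((.358,.3368),.088,-2.4)"
```

```text
wrist rect [357.6 336.6 130.7  46.7] long 87.5 z 0.1007 18781
grasp now [0.3584 0.3351 0.1687] yaw -2.59 tilt [-0.001 -0.001 -1.   ] d [ -0.4   1.7 -80.7] turn 0.2 q7 -0.75 F [ 0.7 -0.2 -0.8] w 0.0596 t 8.85
[([40, 0, -1], np.float64(-0.1)), ([41, 0, -1], np.float64(-0.1))]
```

View pics/w3.png

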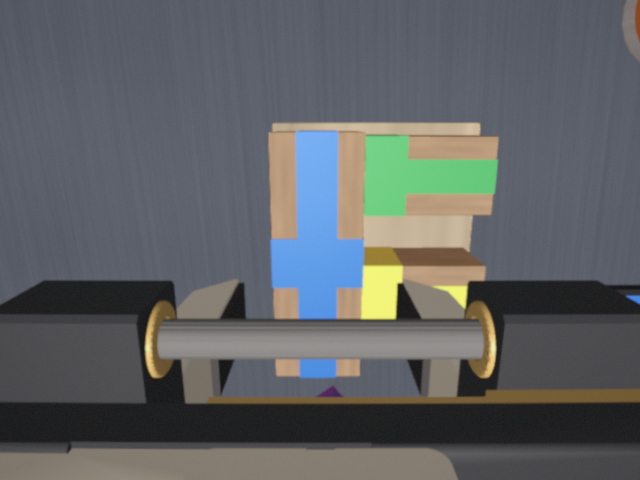

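Blue (318,262) lies straight under the tool, with green (430,175) and yellow (420,280) undisturbed. The measured centre is (357.6, 336.6).

Call:
{"op": "carry_out", "data": {"targets": [{"gripper":0.65,"delta_pos":[25,0,-1],"spin":-0.1},{"gripper":0.65,"delta_pos":[35,0,-1],"spin":0},{"gripper":0.65,"delta_pos":[20,0,0],"spin":0},{"gripper":0.65,"delta_pos":[2,0,0],"spin":0},{"gripper":0.65,"delta_pos":[0,0,0],"spin":0}]}}

```text
t: 9.35
ee_pos: [0.3586, 0.3378, 0.1343]
ee_rot: [[-0.0, 0.999, -0.042], [-0.001, -0.042, -0.999], [-1.0, -0.0, 0.001]]
ft_force: [1.0, 0.7, -0.9]
width: 0.0595
```

Call:
{"op": "carry_out", "data": {"targets": [{"gripper":0.4,"delta_pos":[0,0,0],"spin":0},{"gripper":0.3,"delta_pos":[0,0,0],"spin":0},{"gripper":0.3,"delta_pos":[0,0,0],"spin":0},{"gripper":0.3,"delta_pos":[0,0,0],"spin":0}]}}

```text
t: 9.75
ee_pos: [0.3586, 0.3391, 0.1353]
ee_rot: [[0.001, 0.999, -0.041], [0.002, -0.041, -0.999], [-1.0, 0.001, -0.002]]
ft_force: [-1.1, -0.6, 7.6]
width: 0.0459
```

Call:
{"op": "carry_out", "data": {"targets": [{"gripper":0.3,"delta_pos":[-8,0,0],"spin":0},{"gripper":0.3,"delta_pos":[-20,0,0],"spin":0},{"gripper":0.3,"delta_pos":[-40,0,0],"spin":0},{"gripper":0.3,"delta_pos":[0,0,0],"spin":0},{"gripper":0.3,"delta_pos":[0,0,0],"spin":0}]}}

```text
t: 10.25
ee_pos: [0.3585, 0.3391, 0.2033]
ee_rot: [[0.001, 0.999, -0.04], [0.002, -0.04, -0.999], [-1.0, 0.001, -0.002]]
ft_force: [-0.1, 0.4, -2.6]
width: 0.0459
```

```bash
python3 -c "
from h import *
held();plan((.654,.222),.15,87.7)"
```

```text
held: n 26533 top x -13.3 far z -63.4 -> centre z 1.6 y [-21.9  24.5] ang 90.0
grasp now [0.358  0.3387 0.1554] yaw -2.3 tilt [ 0.     0.001 -1.   ] d [ 296.  -116.7   -5.4] turn -90.0 q7 -0.74 F [-0.3  0.1 -2.6] w 0.0459 t 10.3
[([0, 27, 10], np.float64(8.2)), ([1, 29, 5], np.float64(8.2)), ([0, 29, 1], np.float64(8.1)), ([1, 28, -2], np.float64(8.2)), ([0, 29, -7], np.float64(8.2))]
[([1, 26, -11], np.float64(8.2)), ([0, 26, -14], np.float64(8.2)), ([1, 22, -18], np.float64(8.2)), ([0, 20, -21], np.float64(8.1)), ([1, 17, -23], np.float64(8.2))]
[([0, 13, -26], np.float64(8.2))]
```

Call:
{"op": "carry_out", "data": {"targets": [{"gripper":0.3,"delta_pos":[0,27,10],"spin":8.2},{"gripper":0.3,"delta_pos":[0,29,5],"spin":8.2},{"gripper":0.3,"delta_pos":[0,29,1],"spin":8.1},{"gripper":0.3,"delta_pos":[0,28,-2],"spin":8.2},{"gripper":0.3,"delta_pos":[0,29,-7],"spin":8.2}]}}

```text
t: 10.8
ee_pos: [0.4933, 0.2846, 0.2009]
ee_rot: [[-0.002, 0.725, -0.689], [-0.001, -0.689, -0.725], [-1.0, -0.0, 0.002]]
ft_force: [0.9, -0.4, -1.4]
width: 0.0456
```

Call:
{"op": "carry_out", "data": {"targets": [{"gripper":0.3,"delta_pos":[0,26,-11],"spin":8.2},{"gripper":0.3,"delta_pos":[0,26,-14],"spin":8.2},{"gripper":0.3,"delta_pos":[0,22,-18],"spin":8.2},{"gripper":0.3,"delta_pos":[0,20,-21],"spin":8.1},{"gripper":0.3,"delta_pos":[0,17,-23],"spin":8.2}]}}

```text
t: 11.3
ee_pos: [0.6272, 0.2321, 0.2005]
ee_rot: [[-0.002, 0.097, -0.995], [-0.001, -0.995, -0.097], [-1.0, 0.001, 0.002]]
ft_force: [-0.1, 0.6, -1.8]
width: 0.0461
```

Call:
{"op": "carry_out", "data": {"targets": [{"gripper":0.3,"delta_pos":[0,13,-26],"spin":8.2},{"gripper":0.3,"delta_pos":[0,0,0],"spin":0},{"gripper":0.3,"delta_pos":[0,0,0],"spin":0},{"gripper":0.3,"delta_pos":[0,0,0],"spin":0}]}}

```text
t: 11.7
ee_pos: [0.653, 0.2229, 0.2011]
ee_rot: [[-0.002, -0.038, -0.999], [-0.0, -0.999, 0.038], [-1.0, 0.0, 0.002]]
ft_force: [-0.2, 0.1, -2.0]
width: 0.0456
```

```bash
python3 -c "
from h import *
held();plan((.656,.222),.0345,87.7)"
```

```text
held: n 26485 top x -11.6 far z -63.0 -> centre z 2.0 y [-23.4  22.9] ang 0.0
grasp now [0.6529 0.2232 0.1545] yaw -92.2 tilt [-0.002  0.    -1.   ] d [   3.1   -1.2 -120. ] turn -0.1 q7 -1.58 F [-1.1  0.5 -1.7] w 0.046 t 11.75
[([40, 0, -1], np.float64(0.0)), ([40, 1, -1], np.float64(0.1)), ([40, 0, -1], np.float64(-0.0))]
```

Call:
{"op": "carry_out", "data": {"targets": [{"gripper":0.3,"delta_pos":[30,1,-3],"spin":0},{"gripper":0.3,"delta_pos":[40,0,0],"spin":0},{"gripper":0.3,"delta_pos":[30,0,0],"spin":0},{"gripper":0.3,"delta_pos":[10,0,0],"spin":0},{"gripper":0.3,"delta_pos":[0,0,0],"spin":0}]}}

```text
t: 12.25
ee_pos: [0.6559, 0.2216, 0.0912]
ee_rot: [[-0.003, -0.039, -0.999], [-0.0, -0.999, 0.039], [-1.0, 0.001, 0.003]]
ft_force: [1.0, -0.6, -0.9]
width: 0.0462
```

Call:
{"op": "carry_out", "data": {"targets": [{"gripper":0.3,"delta_pos":[0,0,0],"spin":0},{"gripper":0.3,"delta_pos":[3,0,0],"spin":0},{"gripper":0.3,"delta_pos":[0,0,0],"spin":0},{"gripper":0.3,"delta_pos":[2,0,0],"spin":0},{"gripper":0.3,"delta_pos":[0,0,0],"spin":0}]}}

```text
t: 12.75
ee_pos: [0.6571, 0.2213, 0.0874]
ee_rot: [[0.0, -0.04, -0.999], [0.0, -0.999, 0.04], [-1.0, -0.0, -0.0]]
ft_force: [0.1, 0.0, -2.0]
width: 0.046
```

Call:
{"op": "carry_out", "data": {"targets": [{"gripper":0.3,"delta_pos":[2,0,0],"spin":0},{"gripper":0.3,"delta_pos":[0,0,0],"spin":0},{"gripper":0.3,"delta_pos":[1,0,0],"spin":0},{"gripper":0.3,"delta_pos":[0,0,0],"spin":0}]}}

```text
t: 13.15
ee_pos: [0.657, 0.2212, 0.0841]
ee_rot: [[-0.0, -0.041, -0.999], [-0.0, -0.999, 0.041], [-1.0, 0.0, 0.0]]
ft_force: [0.2, 0.9, -0.8]
width: 0.0456
```

Call:
{"op": "carry_out", "data": {"targets": [{"gripper":0.3,"delta_pos":[1,0,0],"spin":0},{"gripper":0.3,"delta_pos":[0,0,0],"spin":0},{"gripper":0.3,"delta_pos":[0,0,0],"spin":0}]}}

```text
t: 13.45
ee_pos: [0.6572, 0.2212, 0.0835]
ee_rot: [[0.0, -0.04, -0.999], [0.0, -0.999, 0.04], [-1.0, -0.0, -0.0]]
ft_force: [-1.7, -0.3, 1.9]
width: 0.0456
```

Light contact, and at the predicted height. I'll release and back off.

Call:
{"op": "carry_out", "data": {"targets": [{"gripper":0.5,"delta_pos":[0,0,0],"spin":0},{"gripper":0.65,"delta_pos":[0,0,0],"spin":0},{"gripper":0.65,"delta_pos":[0,0,0],"spin":0},{"gripper":0.65,"delta_pos":[-10,0,0],"spin":0},{"gripper":0.65,"delta_pos":[-40,0,0],"spin":0}]}}

```text
t: 13.95
ee_pos: [0.6547, 0.2211, 0.1303]
ee_rot: [[-0.007, -0.04, -0.999], [-0.002, -0.999, 0.04], [-1.0, 0.003, 0.006]]
ft_force: [0.5, 0.4, 0.2]
width: 0.0594
```

Call:
{"op": "carry_out", "data": {"targets": [{"gripper":0.65,"delta_pos":[-45,0,0],"spin":0},{"gripper":0.65,"delta_pos":[-45,0,0],"spin":0},{"gripper":0.65,"delta_pos":[0,0,0],"spin":0},{"gripper":0.65,"delta_pos":[0,0,0],"spin":0}]}}

```text
t: 14.35
ee_pos: [0.6576, 0.2213, 0.2251]
ee_rot: [[0.003, -0.04, -0.999], [0.001, -0.999, 0.04], [-1.0, -0.002, -0.003]]
ft_force: [0.4, -0.3, -0.3]
width: 0.0599
```

```bash
python3 -c "
from h import *
t=top_of((.654,.222),.04,.06,cam='wrist');
plan((.395,.320),.25,-2.4)"
```

```text
wrist rect [660.5 221.3  46.7 119.5] long -2.7 z 0.0486 12756
grasp now [0.6569 0.2214 0.1764] yaw -92.31 tilt [ 0.     0.001 -1.   ] d [-261.9   98.6   73.6] turn 89.9 q7 -1.59 F [ 0.3 -0.2 -0.8] w 0.0601 t 14.4
[([-7, -8, 24], np.float64(-8.2)), ([-6, -11, 23], np.float64(-8.1)), ([-7, -15, 21], np.float64(-8.2)), ([-7, -17, 18], np.float64(-8.2)), ([-6, -20, 16], np.float64(-8.2))]
[([-7, -22, 13], np.float64(-8.1)), ([-7, -23, 10], np.float64(-8.2)), ([-6, -25, 7], np.float64(-8.2)), ([-7, -25, 2], np.float64(-8.2)), ([-7, -26, 0], np.float64(-8.1))]
[([-7, -25, -5], np.float64(-8.2))]
```

Blue is centred at about (655.3, 221.5), -2.7°, against a tray at (654, 222), -2.4°. I'll go back to the pile without turning, since the lower cartons lie along the current tool direction.

```bash
python3 -c "
from h import *
plan((.397,.335),.2,-92.4,flip=False)"
```

```text
grasp now [0.6569 0.2214 0.1764] yaw -92.31 tilt [ 0.     0.001 -1.   ] d [-259.9  113.6   23.6] turn -0.1 q7 -1.59 F [ 0.3 -0.2 -0.8] w 0.0601 t 14.4
[([-4, -17, 44], np.float64(0.0)), ([-4, -17, 44], np.float64(0.0)), ([-4, -18, 44], np.float64(0.0)), ([-4, -17, 44], np.float64(0.1)), ([-4, -17, 44], np.float64(-0.0))]
[([-4, -17, 44], np.float64(-0.0))]
```

Call:
{"op": "carry_out", "data": {"targets": [{"gripper":0.65,"delta_pos":[-4,-17,44],"spin":0},{"gripper":0.65,"delta_pos":[-4,-17,44],"spin":0},{"gripper":0.65,"delta_pos":[-4,-18,44],"spin":0},{"gripper":0.65,"delta_pos":[-4,-17,44],"spin":0},{"gripper":0.65,"delta_pos":[-4,-17,44],"spin":0}]}}

```text
t: 14.9
ee_pos: [0.4381, 0.3163, 0.2419]
ee_rot: [[-0.002, -0.04, -0.999], [-0.002, -0.999, 0.04], [-1.0, 0.002, 0.002]]
ft_force: [0.5, 0.4, 0.2]
width: 0.0596
```

Call:
{"op": "carry_out", "data": {"targets": [{"gripper":0.65,"delta_pos":[-4,-17,44],"spin":0},{"gripper":0.65,"delta_pos":[0,0,0],"spin":0},{"gripper":0.65,"delta_pos":[0,0,0],"spin":0},{"gripper":0.65,"delta_pos":[0,0,0],"spin":0}]}}

```text
t: 15.3
ee_pos: [0.3981, 0.3341, 0.2468]
ee_rot: [[0.0, -0.041, -0.999], [-0.001, -0.999, 0.041], [-1.0, 0.001, -0.0]]
ft_force: [0.0, -0.3, 0.2]
width: 0.0598
```

```bash
python3 -c "
from h import *
t=top_of((.395,.296),.047,.065,rad=.072,cam='wrist');save(t['frame'],'w4.png')
P=cloud(t)
l=cv2.connectedComponents(((P[...,2]>.047)&(P[...,2]<.065)&(np.linalg.norm(P[...,:2]-[.397,.335],axis=-1)<.13)).astype(np.uint8))[1]
for i in range(1,l.max()+1):
  q=P[l==i]
  if len(q)>300:
    (cx,cy),(w,h),a=cv2.minAreaRect(q[:,:2].astype(np.float32)*1000);print(np.round([cx,cy,w,h,a],1),len(q))
plan((.3955,.296),.2,-92.4,flip=False)"
```

```text
wrist rect [397.2 320.   95.7 126.5] long -2.3 z 0.0566 14473
[399.7 373.8  46.9 127.1  87.6] 12006
[396.2 295.7  47.  126.6  87.5] 12036
grasp now [0.3986 0.3337 0.1999] yaw -92.45 tilt [ 0.    -0.001 -1.   ] d [ -3.1 -37.7   0.1] turn 0.0 q7 -2.0 F [-0.3 -0.1 -0.3] w 0.0595 t 15.35
[([0, 38, 1], np.float64(-0.0))]
```

View pics/w4.png

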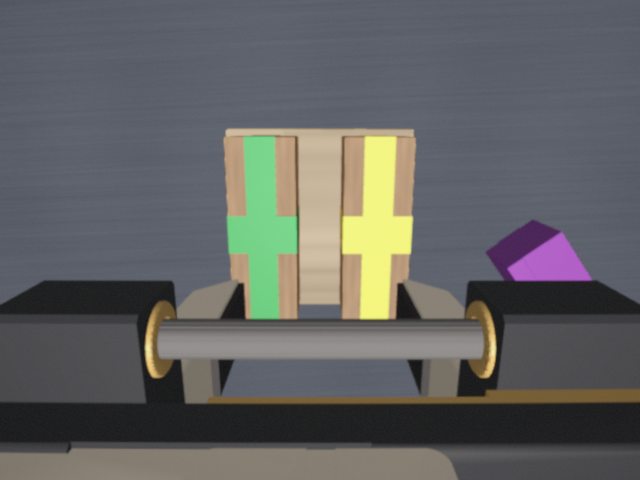

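Green is at (262,235) and yellow at (378,235), both flat on the board, with the purple decoy apart at (540,260). Yellow next, at (394.5, 295.8).

Call:
{"op": "carry_out", "data": {"targets": [{"gripper":0.65,"delta_pos":[20,19,1],"spin":0},{"gripper":0.65,"delta_pos":[40,19,1],"spin":0},{"gripper":0.65,"delta_pos":[30,0,0],"spin":0},{"gripper":0.65,"delta_pos":[0,0,0],"spin":0},{"gripper":0.65,"delta_pos":[0,0,0],"spin":0}]}}

```text
t: 15.85
ee_pos: [0.3952, 0.296, 0.1575]
ee_rot: [[0.0, -0.043, -0.999], [-0.001, -0.999, 0.043], [-1.0, 0.001, -0.0]]
ft_force: [0.7, 0.2, 0.6]
width: 0.0597
```

```bash
python3 -c "
from h import *
plan((.3945,.2958),.044,-92.4,flip=False)"
```

```text
grasp now [0.3952 0.296  0.1105] yaw -92.47 tilt [ 0.    -0.001 -1.   ] d [ -0.7  -0.2 -66.5] turn 0.1 q7 -1.84 F [0.7 0.2 0.6] w 0.0597 t 15.85
[([33, 0, 0], np.float64(-0.0)), ([34, 0, 1], np.float64(-0.1))]
```

Call:
{"op": "carry_out", "data": {"targets": [{"gripper":0.65,"delta_pos":[25,0,0],"spin":0},{"gripper":0.65,"delta_pos":[30,0,1],"spin":0},{"gripper":0.65,"delta_pos":[12,0,0],"spin":0},{"gripper":0.65,"delta_pos":[0,0,0],"spin":0},{"gripper":0.65,"delta_pos":[0,0,0],"spin":0}]}}

```text
t: 16.35
ee_pos: [0.3939, 0.2974, 0.0914]
ee_rot: [[0.001, -0.041, -0.999], [0.001, -0.999, 0.041], [-1.0, -0.001, -0.001]]
ft_force: [0.0, 0.6, 0.9]
width: 0.0599
```

Call:
{"op": "carry_out", "data": {"targets": [{"gripper":0.4,"delta_pos":[0,0,0],"spin":0},{"gripper":0.3,"delta_pos":[0,0,0],"spin":0},{"gripper":0.3,"delta_pos":[0,0,0],"spin":0},{"gripper":0.3,"delta_pos":[0,0,0],"spin":0}]}}

```text
t: 16.75
ee_pos: [0.3934, 0.2973, 0.0911]
ee_rot: [[0.001, -0.041, -0.999], [0.001, -0.999, 0.041], [-1.0, -0.001, -0.001]]
ft_force: [-1.1, -0.6, 8.1]
width: 0.0456
```

Call:
{"op": "carry_out", "data": {"targets": [{"gripper":0.3,"delta_pos":[-8,0,0],"spin":0},{"gripper":0.3,"delta_pos":[-25,0,0],"spin":0},{"gripper":0.3,"delta_pos":[-40,0,0],"spin":0},{"gripper":0.3,"delta_pos":[-40,0,0],"spin":0},{"gripper":0.3,"delta_pos":[0,0,0],"spin":0}]}}

```text
t: 17.25
ee_pos: [0.395, 0.2979, 0.2078]
ee_rot: [[0.005, -0.041, -0.999], [0.005, -0.999, 0.041], [-1.0, -0.005, -0.005]]
ft_force: [1.1, 0.5, -2.1]
width: 0.046
```

```bash
python3 -c "
from h import *
held();plan((.656,-.207),.155,-77.7,flip=False)"
```

```text
held: n 28194 top x -14.5 far z -67.4 -> centre z -2.4 y [-23.8  22.6] ang 0.0
grasp now [0.394  0.298  0.1587] yaw -92.3 tilt [ 0.003  0.004 -1.   ] d [ 262.  -505.    -3.7] turn 14.6 q7 -1.91 F [-0.1  0.2 -2.2] w 0.0459 t 17.3
[([0, 41, -24], np.float64(-1.2)), ([1, 42, -22], np.float64(-1.2)), ([0, 42, -22], np.float64(-1.2)), ([0, 43, -21], np.float64(-1.3)), ([1, 43, -20], np.float64(-1.2))]
[([0, 43, -19], np.float64(-1.2)), ([0, 44, -18], np.float64(-1.2)), ([0, 44, -17], np.float64(-1.2)), ([1, 45, -16], np.float64(-1.2)), ([0, 44, -15], np.float64(-1.3))]
[([0, 46, -15], np.float64(-1.2)), ([1, 45, -13], np.float64(-1.2))]
```

Call:
{"op": "carry_out", "data": {"targets": [{"gripper":0.3,"delta_pos":[0,41,-24],"spin":-1.2},{"gripper":0.3,"delta_pos":[0,42,-22],"spin":-1.2},{"gripper":0.3,"delta_pos":[0,42,-22],"spin":-1.2},{"gripper":0.3,"delta_pos":[0,43,-21],"spin":-1.3},{"gripper":0.3,"delta_pos":[0,43,-20],"spin":-1.2}]}}

```text
t: 17.8
ee_pos: [0.5021, 0.0844, 0.2025]
ee_rot: [[-0.002, 0.067, -0.998], [-0.0, -0.998, -0.067], [-1.0, 0.0, 0.002]]
ft_force: [0.8, 0.6, -1.2]
width: 0.0459
```

Call:
{"op": "carry_out", "data": {"targets": [{"gripper":0.3,"delta_pos":[0,43,-19],"spin":-1.2},{"gripper":0.3,"delta_pos":[0,44,-18],"spin":-1.2},{"gripper":0.3,"delta_pos":[0,44,-17],"spin":-1.2},{"gripper":0.3,"delta_pos":[0,45,-16],"spin":-1.2},{"gripper":0.3,"delta_pos":[0,44,-15],"spin":-1.3}]}}

```text
t: 18.3
ee_pos: [0.6105, -0.1252, 0.202]
ee_rot: [[-0.002, 0.172, -0.985], [0.001, -0.985, -0.172], [-1.0, -0.001, 0.002]]
ft_force: [1.0, 0.3, -1.6]
width: 0.0455
```

Call:
{"op": "carry_out", "data": {"targets": [{"gripper":0.3,"delta_pos":[0,46,-15],"spin":-1.2},{"gripper":0.3,"delta_pos":[0,35,-11],"spin":-1.2},{"gripper":0.3,"delta_pos":[0,10,-2],"spin":0},{"gripper":0.3,"delta_pos":[0,0,0],"spin":0},{"gripper":0.3,"delta_pos":[0,0,0],"spin":0}]}}

```text
t: 18.8
ee_pos: [0.6542, -0.2063, 0.2021]
ee_rot: [[-0.002, 0.213, -0.977], [0.002, -0.977, -0.213], [-1.0, -0.002, 0.002]]
ft_force: [0.5, 1.5, -2.0]
width: 0.0461
```

```bash
python3 -c "
from h import *
held();plan((.654,-.207),.036,-77.7,flip=False)"
```

```text
held: n 28121 top x -11.9 far z -65.9 -> centre z -0.9 y [-22.8  23.4] ang 90.0
grasp now [ 0.6544 -0.2055  0.1554] yaw -77.63 tilt [-0.001  0.002 -1.   ] d [  -0.4   -1.5 -119.4] turn -0.1 q7 -0.73 F [-0.   1.2 -1.7] w 0.0462 t 18.85
[([40, 0, 0], np.float64(0.0)), ([40, 1, 0], np.float64(0.0)), ([39, 0, 1], np.float64(0.1))]
```

Call:
{"op": "carry_out", "data": {"targets": [{"gripper":0.3,"delta_pos":[30,1,1],"spin":0},{"gripper":0.3,"delta_pos":[40,0,0],"spin":0},{"gripper":0.3,"delta_pos":[33,0,0],"spin":0},{"gripper":0.3,"delta_pos":[10,0,0],"spin":0},{"gripper":0.3,"delta_pos":[0,0,0],"spin":0}]}}

```text
t: 19.35
ee_pos: [0.6534, -0.2071, 0.0891]
ee_rot: [[-0.003, 0.214, -0.977], [0.001, -0.977, -0.214], [-1.0, -0.002, 0.002]]
ft_force: [-0.2, 0.5, -1.0]
width: 0.0455
```

Call:
{"op": "carry_out", "data": {"targets": [{"gripper":0.3,"delta_pos":[0,0,0],"spin":0},{"gripper":0.3,"delta_pos":[3,0,0],"spin":0},{"gripper":0.3,"delta_pos":[0,0,0],"spin":0},{"gripper":0.3,"delta_pos":[0,0,0],"spin":0}]}}

```text
t: 19.75
ee_pos: [0.6545, -0.2092, 0.0881]
ee_rot: [[0.001, 0.213, -0.977], [-0.0, -0.977, -0.213], [-1.0, 0.0, -0.001]]
ft_force: [-0.2, 0.7, -1.4]
width: 0.0461
```

Call:
{"op": "carry_out", "data": {"targets": [{"gripper":0.3,"delta_pos":[2,-2,1],"spin":0},{"gripper":0.3,"delta_pos":[1,0,0],"spin":0},{"gripper":0.3,"delta_pos":[0,0,0],"spin":0},{"gripper":0.3,"delta_pos":[1,0,0],"spin":0},{"gripper":0.3,"delta_pos":[0,0,0],"spin":0}]}}

```text
t: 20.25
ee_pos: [0.6528, -0.2074, 0.0833]
ee_rot: [[0.0, 0.213, -0.977], [-0.0, -0.977, -0.213], [-1.0, 0.0, -0.0]]
ft_force: [-0.1, 1.1, -0.5]
width: 0.0458
```

Call:
{"op": "carry_out", "data": {"targets": [{"gripper":0.3,"delta_pos":[1,0,0],"spin":0},{"gripper":0.3,"delta_pos":[0,0,0],"spin":0},{"gripper":0.3,"delta_pos":[0,0,0],"spin":0}]}}

```text
t: 20.55
ee_pos: [0.6528, -0.2075, 0.0832]
ee_rot: [[0.001, 0.213, -0.977], [0.0, -0.977, -0.213], [-1.0, -0.0, -0.001]]
ft_force: [-3.5, 1.3, 8.0]
width: 0.0457
```

Contact at 8 N. Releasing.

Call:
{"op": "carry_out", "data": {"targets": [{"gripper":0.5,"delta_pos":[0,0,0],"spin":0},{"gripper":0.65,"delta_pos":[0,0,0],"spin":0},{"gripper":0.65,"delta_pos":[0,0,0],"spin":0},{"gripper":0.65,"delta_pos":[-10,0,0],"spin":0},{"gripper":0.65,"delta_pos":[-40,0,0],"spin":0}]}}

```text
t: 21.05
ee_pos: [0.6506, -0.2061, 0.1293]
ee_rot: [[-0.007, 0.213, -0.977], [0.002, -0.977, -0.213], [-1.0, -0.003, 0.006]]
ft_force: [0.8, 0.0, 0.4]
width: 0.0592
```

Call:
{"op": "carry_out", "data": {"targets": [{"gripper":0.65,"delta_pos":[-45,0,0],"spin":0},{"gripper":0.65,"delta_pos":[-45,0,0],"spin":0},{"gripper":0.65,"delta_pos":[0,0,0],"spin":0},{"gripper":0.65,"delta_pos":[0,0,0],"spin":0}]}}

```text
t: 21.45
ee_pos: [0.6532, -0.2077, 0.224]
ee_rot: [[0.003, 0.213, -0.977], [-0.0, -0.977, -0.213], [-1.0, 0.001, -0.003]]
ft_force: [-1.0, 0.2, -0.8]
width: 0.0596
```

```bash
python3 -c "
from h import *
t=top_of((.654,-.207),.04,.06,cam='wrist');
plan((.3983,.3739),.14,-92.4,flip=False)"
```

```text
wrist rect [ 657.6 -206.3  122.1   46.7] long 12.4 z 0.0487 13233
grasp now [ 0.6526 -0.2071  0.1754] yaw -77.72 tilt [ 0.  0. -1.] d [-254.3  581.   -35.4] turn -14.7 q7 -0.74 F [-0.6  0.4 -0.5] w 0.0598 t 21.5
[([3, -44, 9], np.float64(1.0)), ([2, -45, 10], np.float64(1.1)), ([3, -44, 10], np.float64(1.0)), ([2, -44, 11], np.float64(1.1)), ([3, -43, 13], np.float64(1.0))]
[([2, -44, 13], np.float64(1.1)), ([3, -43, 13], np.float64(1.0)), ([2, -43, 15], np.float64(1.1)), ([3, -42, 15], np.float64(1.0)), ([2, -43, 16], np.float64(1.1))]
[([3, -42, 17], np.float64(1.0)), ([2, -42, 18], np.float64(1.1)), ([3, -41, 18], np.float64(1.0)), ([2, -41, 19], np.float64(1.1))]
```

Yellow is centred at about (653.7, -207.2), 12.4°, against a tray at (654, -207), 12.3°. Green is last.

Call:
{"op": "carry_out", "data": {"targets": [{"gripper":0.65,"delta_pos":[3,-44,9],"spin":1},{"gripper":0.65,"delta_pos":[2,-45,10],"spin":1.1},{"gripper":0.65,"delta_pos":[3,-44,10],"spin":1},{"gripper":0.65,"delta_pos":[2,-44,11],"spin":1.1},{"gripper":0.65,"delta_pos":[3,-43,13],"spin":1}]}}

```text
t: 22.0
ee_pos: [0.5598, 0.0017, 0.2078]
ee_rot: [[-0.002, 0.123, -0.992], [-0.0, -0.992, -0.123], [-1.0, 0.0, 0.002]]
ft_force: [0.1, 1.2, -0.4]
width: 0.0596
```

Call:
{"op": "carry_out", "data": {"targets": [{"gripper":0.65,"delta_pos":[2,-44,13],"spin":1.1},{"gripper":0.65,"delta_pos":[3,-43,13],"spin":1},{"gripper":0.65,"delta_pos":[2,-43,15],"spin":1.1},{"gripper":0.65,"delta_pos":[3,-42,15],"spin":1},{"gripper":0.65,"delta_pos":[2,-43,16],"spin":1.1}]}}

```text
t: 22.5
ee_pos: [0.4693, 0.2091, 0.196]
ee_rot: [[-0.002, 0.03, -1.0], [-0.001, -1.0, -0.03], [-1.0, 0.001, 0.002]]
ft_force: [0.5, 1.1, -0.1]
width: 0.0595
```

Call:
{"op": "carry_out", "data": {"targets": [{"gripper":0.65,"delta_pos":[3,-42,17],"spin":1},{"gripper":0.65,"delta_pos":[2,-42,18],"spin":1.1},{"gripper":0.65,"delta_pos":[3,-41,18],"spin":1},{"gripper":0.65,"delta_pos":[2,-41,19],"spin":1.1},{"gripper":0.65,"delta_pos":[0,0,0],"spin":0}]}}

```text
t: 23.0
ee_pos: [0.3938, 0.3797, 0.185]
ee_rot: [[-0.003, -0.033, -0.999], [-0.001, -0.999, 0.033], [-1.0, 0.001, 0.003]]
ft_force: [-0.0, 0.1, -0.3]
width: 0.0596
```

Call:
{"op": "carry_out", "data": {"targets": [{"gripper":0.65,"delta_pos":[0,0,0],"spin":0},{"gripper":0.65,"delta_pos":[0,0,0],"spin":0}]}}

```text
t: 23.2
ee_pos: [0.3987, 0.3721, 0.1866]
ee_rot: [[-0.0, -0.044, -0.999], [-0.002, -0.999, 0.044], [-1.0, 0.002, 0.0]]
ft_force: [-0.3, -0.4, -0.1]
width: 0.0598
```

```bash
python3 -c "
from h import *
t=top_of((.398,.374),.047,.065,cam='wrist');
plan((.3983,.3739),.044,-92.4,flip=False)"
```

```text
wrist rect [397.9 373.9  46.6 130.8] long -2.2 z 0.0566 16219
grasp now [0.399  0.3719 0.1399] yaw -92.55 tilt [-0.    -0.001 -1.   ] d [ -0.7   2.  -95.9] turn 0.2 q7 -1.96 F [-0.2 -0.5  0.5] w 0.0598 t 23.25
[([48, -1, 0], np.float64(-0.1)), ([48, -1, 1], np.float64(-0.1))]
```

Call:
{"op": "carry_out", "data": {"targets": [{"gripper":0.65,"delta_pos":[30,-2,1],"spin":-0.2},{"gripper":0.65,"delta_pos":[40,0,0],"spin":0},{"gripper":0.65,"delta_pos":[26,0,0],"spin":0},{"gripper":0.65,"delta_pos":[0,0,0],"spin":0},{"gripper":0.65,"delta_pos":[0,0,0],"spin":0}]}}

```text
t: 23.75
ee_pos: [0.3985, 0.3745, 0.0918]
ee_rot: [[0.0, -0.041, -0.999], [-0.001, -0.999, 0.041], [-1.0, 0.001, -0.0]]
ft_force: [-0.0, 0.0, 0.6]
width: 0.0596
```

Call:
{"op": "carry_out", "data": {"targets": [{"gripper":0.4,"delta_pos":[0,0,0],"spin":0},{"gripper":0.3,"delta_pos":[0,0,0],"spin":0},{"gripper":0.3,"delta_pos":[0,0,0],"spin":0},{"gripper":0.3,"delta_pos":[0,0,0],"spin":0}]}}

```text
t: 24.15
ee_pos: [0.3983, 0.3759, 0.0926]
ee_rot: [[0.001, -0.039, -0.999], [0.002, -0.999, 0.039], [-1.0, -0.002, -0.001]]
ft_force: [-0.3, -2.2, 8.6]
width: 0.0459
```

Call:
{"op": "carry_out", "data": {"targets": [{"gripper":0.3,"delta_pos":[-8,0,0],"spin":0},{"gripper":0.3,"delta_pos":[-25,0,0],"spin":0},{"gripper":0.3,"delta_pos":[-40,0,0],"spin":0},{"gripper":0.3,"delta_pos":[-40,0,0],"spin":0},{"gripper":0.3,"delta_pos":[0,0,0],"spin":0}]}}

```text
t: 24.65
ee_pos: [0.3997, 0.3769, 0.2094]
ee_rot: [[0.005, -0.039, -0.999], [0.006, -0.999, 0.039], [-1.0, -0.006, -0.005]]
ft_force: [0.4, 0.4, -2.0]
width: 0.0459
```

```bash
python3 -c "
from h import *
held();plan((.47,.05),.155,-92.4,flip=False);plan((.371,-.286),.155,-97.7,flip=False)"
```

```text
held: n 27141 top x -13.4 far z -65.8 -> centre z -0.8 y [-24.1  22.3] ang 0.0
grasp now [0.3986 0.3768 0.16  ] yaw -92.19 tilt [ 0.003  0.004 -1.   ] d [  71.4 -326.8   -5. ] turn -0.2 q7 -1.98 F [ 0.1 -0.1 -2.9] w 0.0458 t 24.7
[([1, 46, -12], np.float64(0.0)), ([0, 47, -12], np.float64(0.1)), ([1, 46, -12], np.float64(-0.0)), ([1, 46, -12], np.float64(0.0)), ([1, 46, -12], np.float64(0.0))]
[([0, 47, -12], np.float64(0.1)), ([1, 46, -12], np.float64(0.0))]
grasp now [0.3986 0.3768 0.16  ] yaw -92.19 tilt [ 0.003  0.004 -1.   ] d [ -27.6 -662.8   -5. ] turn -5.5 q7 -1.98 F [ 0.1 -0.1 -2.9] w 0.0458 t 24.7
[([0, 47, 0], np.float64(0.4)), ([1, 48, 0], np.float64(0.4)), ([0, 47, -1], np.float64(0.4)), ([0, 48, 0], np.float64(0.4)), ([1, 47, -2], np.float64(0.4))]
[([0, 47, -1], np.float64(0.4)), ([1, 48, -2], np.float64(0.4)), ([0, 47, -2], np.float64(0.3)), ([0, 47, -2], np.float64(0.4)), ([1, 48, -3], np.float64(0.4))]
[([0, 47, -3], np.float64(0.4)), ([0, 47, -4], np.float64(0.4)), ([1, 47, -3], np.float64(0.4)), ([0, 48, -4], np.float64(0.4))]
```

Call:
{"op": "carry_out", "data": {"targets": [{"gripper":0.3,"delta_pos":[0,46,-12],"spin":0},{"gripper":0.3,"delta_pos":[0,47,-12],"spin":0},{"gripper":0.3,"delta_pos":[0,46,-12],"spin":0},{"gripper":0.3,"delta_pos":[0,46,-12],"spin":0},{"gripper":0.3,"delta_pos":[0,46,-12],"spin":0}]}}

```text
t: 25.2
ee_pos: [0.4478, 0.1408, 0.2036]
ee_rot: [[-0.001, -0.038, -0.999], [-0.0, -0.999, 0.038], [-1.0, 0.0, 0.001]]
ft_force: [1.8, 0.7, -1.8]
width: 0.0456
```

Call:
{"op": "carry_out", "data": {"targets": [{"gripper":0.3,"delta_pos":[0,47,-12],"spin":0},{"gripper":0.3,"delta_pos":[0,46,-12],"spin":0},{"gripper":0.3,"delta_pos":[0,0,0],"spin":0}]}}

```text
t: 25.5
ee_pos: [0.4692, 0.0415, 0.2044]
ee_rot: [[0.001, -0.049, -0.999], [-0.002, -0.999, 0.049], [-1.0, 0.002, -0.001]]
ft_force: [-0.0, 0.8, -1.9]
width: 0.0456
```

```bash
python3 -c "
from h import *
plan((.371,-.286),.155,-97.7,flip=False)"
```

```text
grasp now [0.4693 0.0414 0.1574] yaw -92.82 tilt [ 0.001 -0.002 -1.   ] d [ -98.3 -327.4   -2.4] turn -4.9 q7 -1.38 F [-0.   0.8 -1.9] w 0.0456 t 25.5
[([0, 41, 10], np.float64(0.6)), ([1, 42, 10], np.float64(0.6)), ([0, 42, 9], np.float64(0.6)), ([0, 42, 9], np.float64(0.6)), ([0, 41, 9], np.float64(0.7))]
[([1, 42, 8], np.float64(0.6)), ([0, 42, 7], np.float64(0.6)), ([0, 43, 8], np.float64(0.6))]
```

Call:
{"op": "carry_out", "data": {"targets": [{"gripper":0.3,"delta_pos":[0,41,10],"spin":0.6},{"gripper":0.3,"delta_pos":[0,42,10],"spin":0.6},{"gripper":0.3,"delta_pos":[0,42,9],"spin":0.6},{"gripper":0.3,"delta_pos":[0,42,9],"spin":0.6},{"gripper":0.3,"delta_pos":[0,41,9],"spin":0.7}]}}

```text
t: 26.0
ee_pos: [0.4085, -0.157, 0.2037]
ee_rot: [[-0.001, -0.093, -0.996], [0.001, -0.996, 0.093], [-1.0, -0.0, 0.001]]
ft_force: [1.6, 0.5, -1.7]
width: 0.0458
```

Call:
{"op": "carry_out", "data": {"targets": [{"gripper":0.3,"delta_pos":[0,42,8],"spin":0.6},{"gripper":0.3,"delta_pos":[0,35,7],"spin":0.6},{"gripper":0.3,"delta_pos":[0,0,0],"spin":0},{"gripper":0.3,"delta_pos":[0,0,0],"spin":0},{"gripper":0.3,"delta_pos":[0,0,0],"spin":0}]}}

```text
t: 26.5
ee_pos: [0.3873, -0.23, 0.2037]
ee_rot: [[-0.001, -0.112, -0.994], [0.001, -0.994, 0.112], [-1.0, -0.001, 0.001]]
ft_force: [0.6, 0.4, -1.8]
width: 0.0459
```

```bash
python3 -c "
from h import *
held();plan((.371,-.286),.0375,-97.7,flip=False)"
```

```text
held: n 27100 top x -10.9 far z -64.2 -> centre z 0.8 y [-23.6  22.8] ang 0.1
grasp now [ 0.3875 -0.2298  0.1568] yaw -96.4 tilt [-0.001  0.001 -1.   ] d [ -16.5  -56.2 -119.3] turn -1.3 q7 -0.82 F [ 0.1  0.4 -1.7] w 0.046 t 26.55
[([40, 19, 3], np.float64(0.4)), ([40, 19, 4], np.float64(0.5)), ([39, 20, 3], np.float64(0.4))]
```

Call:
{"op": "carry_out", "data": {"targets": [{"gripper":0.3,"delta_pos":[0,29,4],"spin":0.7},{"gripper":0.3,"delta_pos":[10,28,5],"spin":0.6},{"gripper":0.3,"delta_pos":[40,0,0],"spin":0},{"gripper":0.3,"delta_pos":[40,0,0],"spin":0},{"gripper":0.3,"delta_pos":[20,0,0],"spin":0}]}}

```text
t: 27.05
ee_pos: [0.3711, -0.2848, 0.0915]
ee_rot: [[-0.003, -0.134, -0.991], [0.002, -0.991, 0.134], [-1.0, -0.002, 0.003]]
ft_force: [0.5, 0.9, -1.2]
width: 0.046
```

Call:
{"op": "carry_out", "data": {"targets": [{"gripper":0.3,"delta_pos":[0,0,0],"spin":0},{"gripper":0.3,"delta_pos":[0,0,0],"spin":0},{"gripper":0.3,"delta_pos":[0,0,0],"spin":0}]}}

```text
t: 27.35
ee_pos: [0.3724, -0.2869, 0.0953]
ee_rot: [[0.002, -0.135, -0.991], [-0.001, -0.991, 0.135], [-1.0, 0.001, -0.002]]
ft_force: [0.1, -0.9, -1.3]
width: 0.0459
```

```bash
python3 -c "
from h import *
plan((.372,-.286),.0376,-97.7,flip=False)"
```

```text
grasp now [ 0.3725 -0.2869  0.0483] yaw -97.75 tilt [ 0.002 -0.001 -1.   ] d [ -0.5   0.9 -10.7] turn 0.1 q7 -0.5 F [ 0.1 -0.9 -1.3] w 0.0459 t 27.35
[([11, -1, 1], np.float64(-0.1))]
```

Call:
{"op": "carry_out", "data": {"targets": [{"gripper":0.3,"delta_pos":[4,-1,0],"spin":0},{"gripper":0.3,"delta_pos":[3,0,0],"spin":0},{"gripper":0.3,"delta_pos":[2,0,0],"spin":0},{"gripper":0.3,"delta_pos":[0,0,0],"spin":0},{"gripper":0.3,"delta_pos":[0,0,0],"spin":0}]}}

```text
t: 27.85
ee_pos: [0.3716, -0.2859, 0.0852]
ee_rot: [[-0.0, -0.136, -0.991], [0.0, -0.991, 0.136], [-1.0, -0.0, 0.0]]
ft_force: [-0.1, -0.1, -2.1]
width: 0.0457
```

Call:
{"op": "carry_out", "data": {"targets": [{"gripper":0.3,"delta_pos":[1,0,0],"spin":0},{"gripper":0.3,"delta_pos":[0,0,0],"spin":0},{"gripper":0.3,"delta_pos":[0,0,0],"spin":0}]}}

```text
t: 28.15
ee_pos: [0.3716, -0.286, 0.0846]
ee_rot: [[0.001, -0.136, -0.991], [0.0, -0.991, 0.136], [-1.0, -0.0, -0.001]]
ft_force: [-1.5, 1.2, 5.6]
width: 0.0458
```

Contact. I'll release, rise and move clear of the view.

Call:
{"op": "carry_out", "data": {"targets": [{"gripper":0.5,"delta_pos":[0,0,0],"spin":0},{"gripper":0.65,"delta_pos":[0,0,0],"spin":0},{"gripper":0.65,"delta_pos":[0,0,0],"spin":0},{"gripper":0.65,"delta_pos":[-10,0,0],"spin":0},{"gripper":0.65,"delta_pos":[-40,0,0],"spin":0}]}}

```text
t: 28.65
ee_pos: [0.3703, -0.2849, 0.1331]
ee_rot: [[-0.005, -0.136, -0.991], [0.002, -0.991, 0.136], [-1.0, -0.001, 0.005]]
ft_force: [0.6, 0.6, 0.5]
width: 0.0595
```

Call:
{"op": "carry_out", "data": {"targets": [{"gripper":0.65,"delta_pos":[-45,0,0],"spin":0},{"gripper":0.65,"delta_pos":[-45,0,0],"spin":0},{"gripper":0.65,"delta_pos":[0,0,0],"spin":0},{"gripper":0.65,"delta_pos":[0,0,0],"spin":0}]}}

```text
t: 29.05
ee_pos: [0.3721, -0.2858, 0.2254]
ee_rot: [[0.003, -0.135, -0.991], [-0.0, -0.991, 0.135], [-1.0, -0.0, -0.003]]
ft_force: [-0.1, 0.8, -0.4]
width: 0.0596
```

```bash
python3 -c "
from h import *
t=top_of((.371,-.286),.04,.06,cam='wrist')
plan((.371,-.286),.2,-97.7,flip=False)"
```

```text
wrist rect [ 375.7 -286.2   46.7  121.3] long -8.3 z 0.0486 13003
grasp now [ 0.3716 -0.2854  0.1774] yaw -97.79 tilt [ 0.001  0.    -1.   ] d [-0.6 -0.6 22.6] turn 0.1 q7 -0.73 F [0.4 0.4 0.4] w 0.0596 t 29.1
[([-23, 1, 1], np.float64(-0.1))]
```

Call:
{"op": "carry_out", "data": {"targets": [{"gripper":0.65,"delta_pos":[-30,45,0],"spin":0},{"gripper":0.65,"delta_pos":[-20,45,0],"spin":0},{"gripper":0.65,"delta_pos":[0,45,0],"spin":0},{"gripper":0.65,"delta_pos":[0,40,0],"spin":0},{"gripper":0.65,"delta_pos":[0,0,0],"spin":0}]}}

```text
t: 29.6
ee_pos: [0.3448, -0.4609, 0.271]
ee_rot: [[-0.003, -0.143, -0.99], [-0.002, -0.99, 0.143], [-1.0, 0.003, 0.003]]
ft_force: [-0.1, 0.4, -0.1]
width: 0.0598
```

```bash
python3 -c "
from h import *
for c in [(.476,.008),(.654,.222),(.654,-.207),(.371,-.286)]: t=top_of(c,.04,.065)
save(t['frame'],'top9.png');s=r.camera('side');save(s['frame'],'side9.png')
P=cloud(t)
for n in ['tape_roll','polish_tin']:
  for d in r.cut_out(n,t)[:1]: print(n,d['box'])
print(r.sense()['t'])"
```

```text
top rect [475.7   7.1 129.8  46.3] long 2.4 z 0.0476 1184
top rect [654.1 221.4  47.5 131.6] long -2.2 z 0.0476 1151
top rect [ 653.2 -207.2  130.9   47.9] long 12.0 z 0.0474 1185
top rect [ 370.  -285.7   49.   130.3] long -7.6 z 0.0473 1274
tape_roll [344.0, 134.7, 40.0, 42.0]
polish_tin [141.6, 195.2, 39.6, 33.3]
29.95
```

View pics/top9.png

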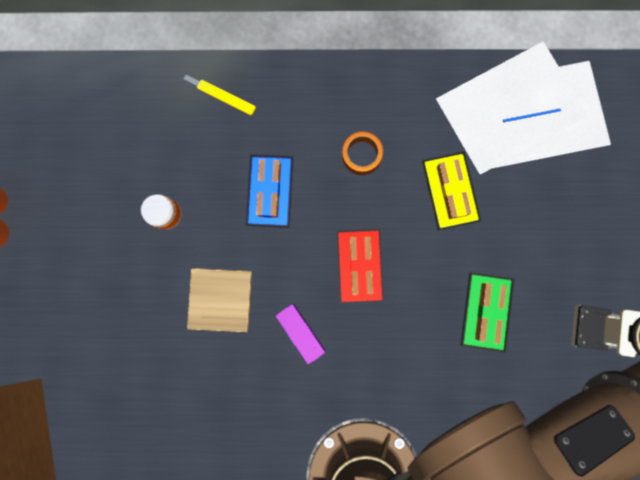

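View pics/side9.png

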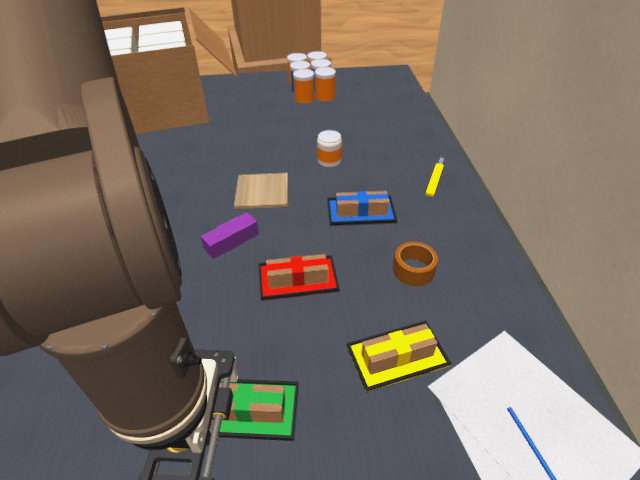

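All four cartons lie flat in their own trays: red (360,266), blue (270,190), yellow (452,190) and green (487,312). The tape roll (363,153), tin (159,211) and purple block haven't moved, and the arm touches nothing.

```bash
python3 -c "
from h import *
s=r.sense();print(np.abs(s['dq']).max(),s['ft_force']);print(r.hand_in())"
```

```text
0.0063568033679494715 [-0.24382315 -0.00990434  0.2715581 ]
the job is handed in; nothing more can be done
None
```

I took the pile apart in the order red, blue, yellow, green. Each carton now lies flat and released in the tray of its own colour, and I handed the job in at about 30 s on the robot's clock.

- **Placement:** the last overhead check puts every carton within about 1.5 mm and 0.5° of the centre and lengthways axis I measured for its tray. The wrist-camera checks after each release agree to about 1.5 mm and 0.7°. All the tops read about 48 mm high, so they lie flat on the tray floors.
- **Set-down:** each carton was lowered until light contact, at 2 to 8 N. None was dropped or tipped.
- **Bystanders:** in the final pictures the tape roll, polish tin and purple block look unmoved.
- **Failed checks:** the network missed the yellow tray in one picture, so I measured all the trays by colour instead. One overhead measurement of the red carton came back empty, and the final overhead check covered it. No check of the finished job failed.

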